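# Tip the wipes carton over and park it against the riser

### The arm

A 7-joint arm with a two-finger parallel gripper is mounted at the origin on the work surface. World frame = base frame: x ahead of the robot, y to its left, z up, the work surface at z = 0. Lengths are in m, angles in degrees, forces in N, time in s.
With the tool pointing down it reaches from about 0.425 to 0.825 m from the base axis. Payload 3.6 kg.
Tool frame: the origin (TCP) lies midway between the tips of the shut fingers; the grasp point (between the pads) lies 19 mm behind it (r.pinch_z is the distance from the TCP to the grasp point, in m); x points along the fingers, y is the direction in which the jaws open and shut, and the axes are right-handed (so a half turn about x gives the same grasp; the last joint's range is limited). The gripper opens to 85 mm and grips with 20 to 120 N. Pads are 22 mm wide; open, the fingers measure 114 mm over their backs; the gripper's body (76 mm by 85 mm) begins 54 mm behind the grasp point. The pads swing forward as they close: fully open they stand 13 mm farther back than shut.
Start: joints at [-65.976, 35.231, -0.722, 81.555, 0.464, 63.22, -2.315], TCP at [0.28, 0.586, 0.231] pointing down, gripper open.
Joint ranges: [-178.69, 178.69], [-17.37, 117.87], [-77.05, 75.6], [15.02, 138.74], [-78.02, 258.01], [0.78, 113.62], [-162.83, 162.83]. Speed limits (degrees/s): [159.86, 159.86, 180, 180, 180, 180, 180].

### API

Orientations are given as a 3x3 rotation matrix whose columns are the frame's x, y, z axes.
In Python, from station import status, camera, job_done, spotter, r gives the robot as it stands. The module is installed in compiled form; this text tells all that it offers.
- The arm moves only by the shell command python3 -m inch 'ROWS'. ROWS is JSON, a list of rows, each an object of numbers: "jaw": the opening, from 0 (shut) to 1 (fully open); "dx", "dy", "dz": the shift along the world's x, y, z each as a share of 3 cm, from -1 to 1; "rx", "ry", "rz": the turn, a rotation vector about the world's x, y, z each as a share of 0.1 rad, from -1 to 1. In form: [{"jaw": .., "dx": .., "dy": .., "dz": .., "rx": .., "ry": .., "rz": ..}, ...]. A call has 1 to 8 rows; each row shifts and turns the commanded pose from where the row before left it; what a row does not reach is not made up. A row lasts 1/12 s, in which the tool goes at most 41.7 mm and 7.16 degrees, less where a joint would pass 70% of its speed; a pose out of reach is approached as far as the arm can. A call with a number of a shift or a turn outside -1 to 1 is refused whole. A call with a gripper value outside its range is refused whole. The fingers move at their own pace and stop on an object; the grip force is fixed at half the most. Time passes only in rows, so rows that do not move let the fingers close. It gives the time, the measured TCP pose, the force and the opening at its end, in the units of the state.
- status.get_state(): the state, without advancing time (a new reading comes with each control period).
- camera(name): name is "side" or "top" or "wrist"; returns a dict with "frame" (480x640x3 uint8, red, green, blue), "fx", "fy", "cx", "cy" (pixels), "k1" (the pictures are not rectified: a ray, as slopes to the right and down, at radius r is drawn at 1 + k1 r^2 times it, then the intrinsics apply), "view" (4x4, takes a point from world to camera coordinates); the wrist camera has in their place "T_tool_cam" (4x4, takes a point from camera to tool coordinates, whose origin is the TCP and whose axes are the tool frame's). Camera axes: x right, y down, z forward; pixel columns grow to the right and rows downward; lengths in m; the calibration is good to about 2 mm. A picture is of the moment at which its call begins: read the wrist's pose just before it. There is no depth.
- job_done(): hands the job in, once; it reports no verdict.
Trained networks look in a picture, given as the dict that the camera call returned (one of the last four; its "shot" number tells which), for a name from the list of things; names that differ only in an ending like _2 or _b are one class to them, and where a whole thing is asked for, a point or a joint stands for the part that bears it (a point fixed in the world has none). Each returns a list of dicts, best first, with "p" (0 to 1); they miss things now and then, are a little off and sometimes report something else, mostly with a low value. They report only what shows in the picture. A call takes as long as a camera call. They do not tell look-alikes from the thing itself.
- spotter.silhouettes(picture, label): "mask" (480x640 bool, what is visible of it) and "xy" ([column, row] in pixels, amid what is visible of it).
The state is a dict: "time_s": time; "joint_positions": joint angles; "dq": joint speeds; "joint_efforts": joint torques, N m; "tcp_pos": TCP position; "orientation": TCP orientation; "wrist_force": force on the tool from outside, world axes, zero at the start; "torque": the same for the moment, N m; "width": finger opening in m.
Only numpy, scipy, OpenCV 4.12 (cv2) and the standard library are available. Lean on these libraries where they do the work, as an engineer would, in place of code of your own. Each camera call takes 0.05 s, during which the arm holds its last target. There are 200 camera calls.

### The job

The carton of lab wipes has been left standing on end. Only by pushing, never gripping or lifting it, first tip it over so that it lies on its back with the blue dispensing face up, then push it across the bench until its long side sits flush against the wooden front of the reagent riser, and leave it there. Do not disturb the other things.

Things in the scene. Friction and masses are not known exactly. Their poses are not given: they have to be found in the camera images.
- wipes: carton of lab wipes, closed loose box 65 x 100 x 130 mm (body x, y, z), 0.13 to 0.25 kg, at first standing on end. White; its dispensing face (+x, 100 x 130 mm) is blue with a black oval slot, the blue wrapping 18 mm over the adjoining faces, so it shows from above. Origin: centre of the end it starts on; z along the 130 mm length, up at first. The blue face first looks to the robot's left (+y) within 20 deg
- wipes_center (a point): middle of the carton (65 mm from its origin along z): 65 mm above the bench standing, 32.5 mm lying on its back. Pushed on the blue face near the top the carton pivots about its opposite bottom edge, goes over past about 27 degrees and falls on its white back, then 65 mm high; it slides on the bench under 1 to 3 N
- riser: reagent riser, a low fixed bench shelf along the far side, 140 mm deep (x), 560 mm long (y), 90 mm high, white top, wooden front. Its front is a plain upright board facing the robot (its own -x). Origin: middle of the foot of that front face; its stock of bottles on top is fixed to it, the bench before it is free
- amber: bystander, loose: small amber glass bottle with a black cap, 52 mm across, 110 mm tall, on the bench to the robot's right; origin at the centre of its underside; do not touch
- jar: bystander, loose: white jar with a red cap, 68 mm across, 85 mm tall, on the bench to the robot's left; origin at the centre of its underside; do not touch
- wash: bystander, loose: white bottle with a red cap, 66 mm across, 160 mm tall, on the bench to the robot's left; origin at the centre of its underside; do not touch
- tape: bystander, loose: roll of white tape lying flat, 90 mm across, 24 mm high, on the bench to the robot's right; origin at the centre of its underside; do not touch
- beaker: bystander, loose: clear beaker, 74 mm across, 90 mm tall, on the bench to the robot's right; origin at the centre of its underside; do not touch
- scoop: bystander, loose: blue-handled spatula lying flat, 170 mm long, on the bench to the robot's left; origin at its underside, handle along its own -x; do not touch
Mind the look-alikes: they are no part of the job. What is shaped like the wipes but green or turquoise is not meant.

How it is judged (in metres and radians):
On the way, in this order (a step that is already met when the one before it is completed fails the run):
1. the carton lies on its back, blue face up (angle between wipes's own x axis and vertical below 0.1 rad and height (world z) of wipes_center below 0.045 m), for 0.2 s.
2. the lying carton's long side is flush against the riser's front (all of step 1 and x of wipes_center in the frame of riser between -0.057 and -0.04 m and y of wipes_center in the frame of riser between -0.25 and 0.25 m and angle between the z axis of wipes and the y axis of riser, either way round below 0.07 rad), for 0.2 s.
At the end, for the whole second after the job is handed in: The carton lies still on its back, blue face up (within 0.1 rad), its long side along the riser (within 0.07 rad) and against its front board (its middle no more than 57 mm from the board, i.e. a gap under about 7 mm), its middle within the riser's length (250 mm either side of the riser's centre) (all of step 2 and linear speed of wipes below 0.02 m/s); the robot touches nothing.
It fails at once if the carton is lifted off the bench (height (world z) of wipes_center above 0.085 m or (angle between wipes's own x axis and vertical below 0.3 rad and height (world z) of wipes_center above 0.06 m)).
It fails at once if a bystander is moved by more than 15 mm or knocked over (distance of any of amber, jar, wash, tape, beaker, scoop from where it was at the start of the episode above 0.015 m or angle between any of amber, jar, wash, tape, beaker's own z axis and vertical above 0.4 rad).
It also fails if it takes over 50 s, if anything falls off the work surface, if the arm or the gripper's body presses on something with over 40 N, if the wrist force passes 120 N, or if a joint passes its speed limit or range.

## Working session

There is one attempt and no reset: what is moved stays moved. The work goes in short steps, Python scripts to look and compute and a shell command to move; the robot and the scene stay as the last step left them, time stands still between calls to the robot, and variables do not carry over. Pictures are saved under pics/ and viewed, about 8 in all and at most 12, crops included, and the job is handed in when it is done.

```bash
mkdir -p pics && cat > h.py <<'E'
import numpy as np, cv2
from station import status, camera, job_done, spotter, r
def und(p,c):
    K=np.array([[c['fx'],0,c['cx']],[0,c['fy'],c['cy']],[0,0,1.]])
    return cv2.undistortPoints(np.array(p,float).reshape(-1,1,2),K,np.array([c['k1'],0,0,0.])).reshape(-1,2)
def onplane(p,c,z):
    V=np.linalg.inv(c['view']);s=und(p,c)
    d=np.c_[s,np.ones(len(s))]@V[:3,:3].T;o=V[:3,3]
    return o+d*((z-o[2])/d[:,2])[:,None]
def proj(P,c):
    P=np.atleast_2d(P);V=np.array(c['view']);q=P@V[:3,:3].T+V[:3,3]
    s=q[:,:2]/q[:,2:];s=s*(1+c['k1']*(s**2).sum(1,keepdims=True))
    return s*[c['fx'],c['fy']]+[c['cx'],c['cy']]
def save(c,n): cv2.imwrite('pics/'+n,c['frame'][:,:,::-1])
E
python3 - <<'E'
from h import *
np.set_printoptions(precision=3,suppress=True)
s=status.get_state();print(s['time_s'],s['tcp_pos'],s['orientation'],s['width'])
for n in('top','side'):
    c=camera(n);save(c,n+'0.png');print(n,np.linalg.inv(c['view'])[:3])
    for l in 'wipes riser amber jar wash tape beaker scoop'.split():
        for d in spotter.silhouettes(c,l)[:3]:
            print(l,round(d['p'],2),d['xy'],onplane([d['xy']],c,0.0)[0],d['mask'].sum())
E
```

```text
0.0 [0.28  0.586 0.23 ] [[-0.001  0.431  0.902]
 [-0.002  0.902 -0.431]
 [-1.    -0.003  0.   ]] 0.08526085395980013
top [[-0.003 -0.996  0.087  0.394]
 [-1.     0.002 -0.008  0.043]
 [ 0.008 -0.087 -0.996  1.439]]
wipes 0.86 [440.1, 323.2] [ 0.289 -0.294  0.   ] 1502
wipes 0.82 [284.4, 209.6] [0.594 0.12  0.   ] 1226
wipes 0.72 [357.2, 294.7] [ 0.366 -0.073  0.   ] 1196
riser 0.57 [309.7, 119.5] [0.843 0.052 0.   ] 13340
amber 0.91 [415.9, 227.5] [ 0.545 -0.233  0.   ] 364
amber 0.18 [469.4, 273.6] [ 0.421 -0.376  0.   ] 293
jar 0.92 [217.6, 280.6] [0.404 0.297 0.   ] 608
wash 0.65 [184.8, 182.3] [0.669 0.391 0.   ] 702
tape 0.95 [448.9, 264.6] [ 0.445 -0.32   0.   ] 353
beaker 0.63 [468.1, 204.9] [ 0.607 -0.377  0.   ] 794
beaker 0.19 [280.8, 208.4] [0.597 0.13  0.   ] 1289
scoop 0.65 [160.2, 265.9] [0.443 0.453 0.   ] 1031
side [[ 0.886 -0.281  0.368  0.093]
 [-0.463 -0.549  0.696 -0.752]
 [ 0.006 -0.787 -0.617  0.77 ]]
wipes 0.94 [293.7, 394.9] [ 0.316 -0.228  0.   ] 5805
wipes 0.92 [137.2, 211.8] [0.203 0.442 0.   ] 3072
wipes 0.91 [240.4, 240.9] [0.389 0.215 0.   ] 3270
riser 0.7 [455.5, 213.1] [0.903 0.078 0.   ] 17474
amber 0.88 [407.7, 332.0] [ 0.571 -0.197  0.   ] 1376
amber 0.38 [336.7, 214.4] [0.638 0.207 0.   ] 3196
jar 0.78 [233.7, 196.0] [0.441 0.4   0.   ] 440
wash 0.63 [312.4, 162.7] [0.699 0.462 0.   ] 1221
tape 0.95 [399.6, 424.5] [ 0.444 -0.359  0.   ] 1560
tape 0.73 [454.2, 213.9] [0.898 0.076 0.   ] 17820
tape 0.49 [310.3, 160.9] [0.698 0.474 0.   ] 1294
beaker 0.96 [482.5, 362.3] [ 0.649 -0.321  0.   ] 2366
scoop 0.56 [220.4, 186.6] [0.425 0.459 0.   ] 548
```

View pics/top0.png

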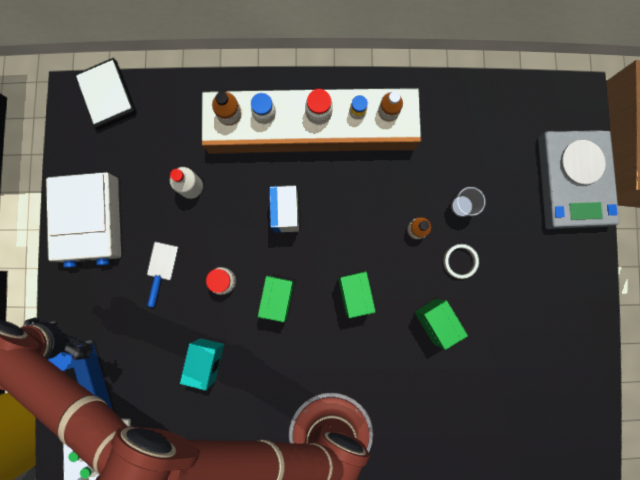

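View pics/side0.png

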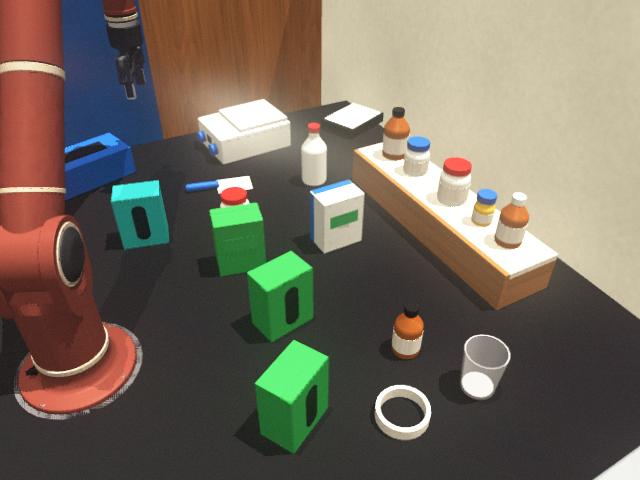

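```bash
cat > fit.py <<'E'
from h import *
from scipy.optimize import minimize
def corners(x,y,yaw,lying=False):
    # standing: body x at yaw, z up ; lying: (x,y)=middle, yaw = direction of 130mm axis
    a,b,h=((.065,.1,.13) if not lying else (.13,.1,.065))
    C=np.array([[i*a/2,j*b/2,k] for i in(-1,1) for j in(-1,1) for k in(0,h)])
    R=np.array([[np.cos(yaw),-np.sin(yaw),0],[np.sin(yaw),np.cos(yaw),0],[0,0,1]])
    return C@R.T+[x,y,0]
def soft(P,c,S=8):
    h=cv2.convexHull((proj(P,c)).astype(np.float32)).reshape(-1,2)
    m=np.zeros((480,640),np.uint8);cv2.fillConvexPoly(m,np.round(h*256).astype(np.int32),255,cv2.LINE_AA,8);return m/255.
def fit(obs,x0,lying=False):
    def f(p):
        e=0
        for c,m in obs:
            q=soft(corners(*p,lying),c);e+=1-np.minimum(q,m).sum()/np.maximum(q,m).sum()
        return e
    best=None
    for dy in(-.25,0,.25):
        X=np.array(x0)+[0,0,dy]
        r_=minimize(f,X,method='Nelder-Mead',options=dict(initial_simplex=X+np.array([[0,0,0],[.02,0,0],[0,.02,0],[0,0,.2]]),xatol=1e-4,fatol=1e-4))
        if best is None or r_.fun<best.fun: best=r_
    return best.x,best.fun
def look(x0,lying,near):
    o=[]
    for n in('top','side'):
        c=camera(n);d=spotter.silhouettes(c,'wipes')
        q=proj([*near,.04],c)[0]
        d=[k for k in d if np.hypot(*(np.array(k['xy'])-q))<45]
        if d: o.append((c,d[0]['mask'].astype(float)));print(n,d[0]['p'],d[0]['xy'],fit(o[-1:],x0,lying))
        else: print(n,'none')
    if o: print('both',fit(o,x0,lying))
    return o
E
python3 - <<'E'
from fit import *
np.set_printoptions(precision=4,suppress=True)
look([.57,.11,1.57],False,[.57,.11])
for n in('top','side'):
    c=camera(n);hsv=cv2.cvtColor(c['frame'],cv2.COLOR_RGB2HSV)
    m=cv2.inRange(hsv,(5,90,60),(22,255,255));g=np.zeros_like(m)
    poly=[(198,125),(425,125),(425,160),(198,160)] if n=='top' else [(345,145),(495,262),(550,250),(560,290),(500,320),(345,190)]
    cv2.fillPoly(g,[np.array(poly)],255);m&=g
    cols=range(212,412,4) if n=='top' else range(362,490,3)
    p=[(k,np.where(m[:,k])[0].max()+.5) for k in cols if m[:,k].any()]
    P=onplane(p,c,0)[:,:2]
    a=np.polyfit(P[:,1],P[:,0],1);res=P[:,0]-np.polyval(a,P[:,1]);k=abs(res)<2*res.std();a=np.polyfit(P[k,1],P[k,0],1)
    print(n,len(p),'x=%.4f*y+%.4f'%tuple(a),(res[k]).std())
    w=np.where(m.any(0))[0];print(w.min(),w.max(),onplane([p[0],p[-1]],c,0))
    # jar, wash tops are avoided with margin
E
```

```text
top 0.77 [283.9, 213.2] (array([0.5842, 0.1163, 1.5857]), np.float64(0.05513278768768426))
side 0.72 [337.7, 215.9] (array([0.5871, 0.1238, 1.4817]), np.float64(0.0606159644523564))
both (array([0.5843, 0.1172, 1.6101]), np.float64(0.14103821782160408))
top 50 x=-0.0174*y+0.7753 0.001366791975248973
201 421 [[ 0.7708  0.3184  0.    ]
 [ 0.7787 -0.2163  0.    ]]
side 43 x=-0.0121*y+0.7572 0.0007671750165423914
353 554 [[ 0.7542  0.2807  0.    ]
 [ 0.7594 -0.2077  0.    ]]
```

```bash
python3 -m inch '[{"jaw":0,"dx":0.7,"dy":-0.7,"rz":0.55},{"jaw":0,"dx":0.7,"dy":-0.7,"rz":0.55},{"jaw":0,"dx":0.7,"dy":-0.7,"rz":0.55},{"jaw":0,"dx":0.7,"dy":-0.7,"rz":0.55},{"jaw":0,"dx":0.7,"dy":-0.7,"rz":0.55},{"jaw":0,"dx":0.7,"dy":-0.7,"rz":0.55},{"jaw":0,"dx":0.7,"dy":-0.7,"rz":0.55},{"jaw":0,"dx":0.7,"dy":-0.7,"rz":0.55}]'; python3 -c "
from h import *
s=status.get_state();print(s['orientation'],s['wrist_force'])"
```

```text
[[-3.16106104e-05  4.31096875e-01  9.02305649e-01]
 [-4.07971665e-05  9.02305648e-01 -4.31096876e-01]
 [-9.99999999e-01 -5.04387492e-05 -1.09349013e-05]] [-0.67336929  0.82780253  0.01114535]invalid input
```

```bash
python3 -m inch '[{"jaw":0,"dx":0.7,"dy":-0.7,"dz":0,"rx":0,"ry":0,"rz":0.55},{"jaw":0,"dx":0.7,"dy":-0.7,"dz":0,"rx":0,"ry":0,"rz":0.55},{"jaw":0,"dx":0.7,"dy":-0.7,"dz":0,"rx":0,"ry":0,"rz":0.55},{"jaw":0,"dx":0.7,"dy":-0.7,"dz":0,"rx":0,"ry":0,"rz":0.55},{"jaw":0,"dx":0.7,"dy":-0.7,"dz":0,"rx":0,"ry":0,"rz":0.55},{"jaw":0,"dx":0.7,"dy":-0.7,"dz":0,"rx":0,"ry":0,"rz":0.55},{"jaw":0,"dx":0.7,"dy":-0.7,"dz":0,"rx":0,"ry":0,"rz":0.55},{"jaw":0,"dx":0.7,"dy":-0.7,"dz":0,"rx":0,"ry":0,"rz":0.55}]'; python3 -c "
from h import *
s=status.get_state();print(s['orientation'],s['wrist_force'])"
```

```text
time_s: 1.87
tcp_pos: [0.4492, 0.4174, 0.2315]
orientation: [[0.0, 0.003, 1.0], [0.0, 1.0, -0.003], [-1.0, 0.0, 0.0]]
wrist_force: [0.7, -0.6, -0.4]
width: -0.0001
[[ 2.67738564e-04  3.09691849e-03  9.99995169e-01]
 [ 1.47787836e-04  9.99995193e-01 -3.09695814e-03]
 [-9.99999953e-01  1.48616298e-04  2.67279591e-04]] [ 0.69948765 -0.56612944 -0.40104457]
```

```bash
python3 -m inch '[{"jaw":0,"dx":0.565,"dy":-0.84,"dz":0,"rx":0,"ry":0,"rz":0},{"jaw":0,"dx":0.565,"dy":-0.84,"dz":0,"rx":0,"ry":0,"rz":0},{"jaw":0,"dx":0.565,"dy":-0.84,"dz":0,"rx":0,"ry":0,"rz":0},{"jaw":0,"dx":0.565,"dy":-0.84,"dz":0,"rx":0,"ry":0,"rz":0},{"jaw":0,"dx":0.565,"dy":-0.84,"dz":0,"rx":0,"ry":0,"rz":0},{"jaw":0,"dx":0.565,"dy":-0.84,"dz":0,"rx":0,"ry":0,"rz":0},{"jaw":0,"dx":0.565,"dy":-0.84,"dz":0,"rx":0,"ry":0,"rz":0},{"jaw":0,"dx":0.565,"dy":-0.84,"dz":0,"rx":0,"ry":0,"rz":0}]'; python3 -m inch '[{"jaw":0,"dx":0,"dy":0,"dz":-0.95,"rx":0,"ry":0,"rz":0},{"jaw":0,"dx":0,"dy":0,"dz":-0.95,"rx":0,"ry":0,"rz":0},{"jaw":0,"dx":0,"dy":0,"dz":-0.95,"rx":0,"ry":0,"rz":0},{"jaw":0,"dx":0,"dy":0,"dz":-0.95,"rx":0,"ry":0,"rz":0},{"jaw":0,"dx":0,"dy":0,"dz":0,"rx":0,"ry":0,"rz":0}]'
python3 -c "
from h import *
save(camera('side'),'side1.png')"
```

```text
time_s: 2.53
tcp_pos: [0.5846, 0.2155, 0.2314]
orientation: [[0.0, 0.006, 1.0], [-0.0, 1.0, -0.006], [-1.0, -0.0, 0.0]]
wrist_force: [0.9, 0.3, 0.0]
width: -0.0002
time_s: 2.95
tcp_pos: [0.5798, 0.215, 0.1115]
orientation: [[-0.011, 0.006, 1.0], [-0.005, 1.0, -0.006], [-1.0, -0.005, -0.011]]
wrist_force: [-1.5, -0.6, -0.8]
width: 0.0
```

View pics/side1.png

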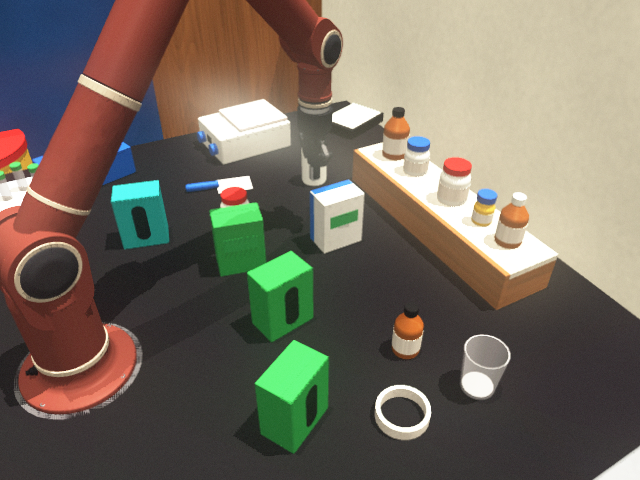

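Side view: the gripper hangs behind the carton (315,150), in front of its blue edge (330,190), clear of the wash bottle. I push next.

```bash
python3 -m inch '[{"jaw":0,"dx":0,"dy":-0.5,"dz":0,"rx":0,"ry":0,"rz":0},{"jaw":0,"dx":0,"dy":-0.5,"dz":0,"rx":0,"ry":0,"rz":0},{"jaw":0,"dx":0,"dy":-0.3,"dz":0,"rx":0,"ry":0,"rz":0},{"jaw":0,"dx":0,"dy":-0.3,"dz":0,"rx":0,"ry":0,"rz":0},{"jaw":0,"dx":0,"dy":-0.3,"dz":0,"rx":0,"ry":0,"rz":0},{"jaw":0,"dx":0,"dy":-0.3,"dz":0,"rx":0,"ry":0,"rz":0},{"jaw":0,"dx":0,"dy":-0.3,"dz":0,"rx":0,"ry":0,"rz":0},{"jaw":0,"dx":0,"dy":-0.3,"dz":0,"rx":0,"ry":0,"rz":0}]'
python3 -c "
from h import *
save(camera('side'),'side2.png')"
```

```text
time_s: 3.67
tcp_pos: [0.5839, 0.1321, 0.1176]
orientation: [[0.0, 0.006, 1.0], [0.0, 1.0, -0.006], [-1.0, 0.0, 0.0]]
wrist_force: [0.1, 0.3, 0.3]
width: 0.0003
```

View pics/side2.png

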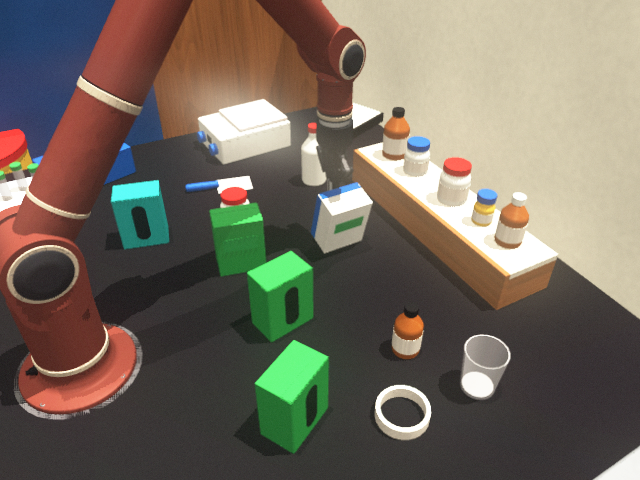

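The carton at (342,215) is tilting, not sliding. I keep pushing.

```bash
python3 -m inch '[{"jaw":0,"dx":0,"dy":-0.35,"dz":0,"rx":0,"ry":0,"rz":0},{"jaw":0,"dx":0,"dy":-0.35,"dz":0,"rx":0,"ry":0,"rz":0},{"jaw":0,"dx":0,"dy":-0.35,"dz":0,"rx":0,"ry":0,"rz":0},{"jaw":0,"dx":0,"dy":-0.35,"dz":0,"rx":0,"ry":0,"rz":0},{"jaw":0,"dx":0,"dy":-0.35,"dz":0,"rx":0,"ry":0,"rz":0},{"jaw":0,"dx":0,"dy":0,"dz":0,"rx":0,"ry":0,"rz":0},{"jaw":0,"dx":0,"dy":0,"dz":0,"rx":0,"ry":0,"rz":0},{"jaw":0,"dx":0,"dy":0,"dz":0,"rx":0,"ry":0,"rz":0}]'
python3 -c "
from h import *
save(camera('side'),'side3.png')"
```

```text
time_s: 4.38
tcp_pos: [0.5838, 0.081, 0.1173]
orientation: [[0.0, 0.005, 1.0], [0.001, 1.0, -0.005], [-1.0, 0.001, 0.0]]
wrist_force: [0.2, 0.2, -0.2]
width: 0.0
```

View pics/side3.png

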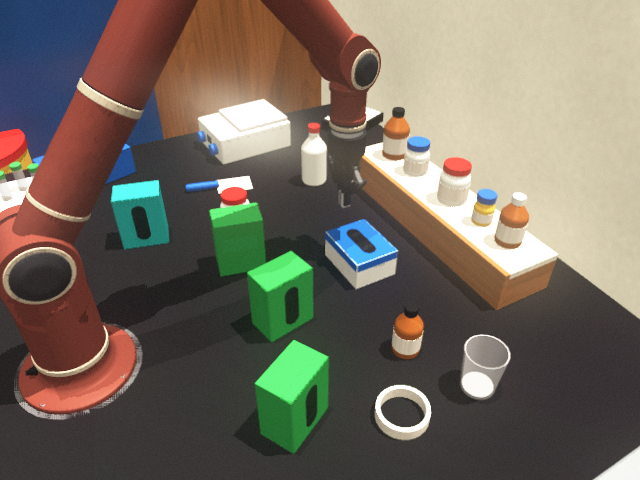

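Carton lies blue face up at (360,252). I measure it and the green boxes near the approach spot.

```bash
python3 -m inch '[{"jaw":0,"dx":0,"dy":0.5,"dz":0.9,"rx":0,"ry":0,"rz":0},{"jaw":0,"dx":-0.3,"dy":0.5,"dz":0.9,"rx":0,"ry":0,"rz":0},{"jaw":0,"dx":-0.6,"dy":0.2,"dz":0.9,"rx":0,"ry":0,"rz":0},{"jaw":0,"dx":0,"dy":0,"dz":0,"rx":0,"ry":0,"rz":0}]'
python3 - <<'E'
from fit import *
np.set_printoptions(precision=4,suppress=True)
o=look([.585,.02,1.57],True,[.585,.02])
c=camera('top');save(c,'top4.png')
hsv=cv2.cvtColor(c['frame'],cv2.COLOR_RGB2HSV)
g=cv2.inRange(hsv,(50,120,80),(70,255,255))
n,l,st,ce=cv2.connectedComponentsWithStats(g)
for i in range(1,n):
    if st[i,4]>300:
        x,y,w,h=st[i,:4];print(st[i],onplane([(x,y),(x+w,y+h)],c,.13))
b=cv2.inRange(hsv,(95,120,80),(120,255,255));b[:,:240]=0;b[:160]=0;b[:,400:]=0
p=np.argwhere(b)[:,::-1];R=cv2.minAreaRect(p.astype(np.float32));print(R);print(onplane(cv2.boxPoints(R),c,.065),onplane([R[0]],c,.065))
E
```

```text
time_s: 4.77
tcp_pos: [0.5569, 0.1217, 0.2037]
orientation: [[0.007, -0.001, 1.0], [0.005, 1.0, 0.001], [-1.0, 0.005, 0.007]]
wrist_force: [-0.2, 0.5, -0.3]
width: 0.0001
top 0.7 [327.8, 211.4] (array([0.5871, 0.0132, 1.6067]), np.float64(0.11912761171860642))
side 0.72 [358.4, 253.1] (array([0.591 , 0.0214, 1.5701]), np.float64(0.04426110866720012))
both (array([0.5887, 0.0155, 1.5989]), np.float64(0.20394819608752468))
[571 203  31  16 448] [[ 0.5933 -0.6051  0.13  ]
 [ 0.5529 -0.6862  0.13  ]]
[ 340  271   36   47 1189] [[ 0.426  -0.0215  0.13  ]
 [ 0.3125 -0.1077  0.13  ]]
[258 276  24  46 658] [[0.4143 0.1766 0.13  ]
 [0.3038 0.1184 0.13  ]]
[ 424  300   44   50 1178] [[ 0.355  -0.2248  0.13  ]
 [ 0.2332 -0.3311  0.13  ]]
((325.0, 208.5), (39.0, 50.0), 90.0)
[[ 0.6382  0.0768  0.065 ]
 [ 0.6381 -0.0518  0.065 ]
 [ 0.5372 -0.051   0.065 ]
 [ 0.5374  0.0767  0.065 ]] [[0.5875 0.0127 0.065 ]]
```

View pics/top4.png

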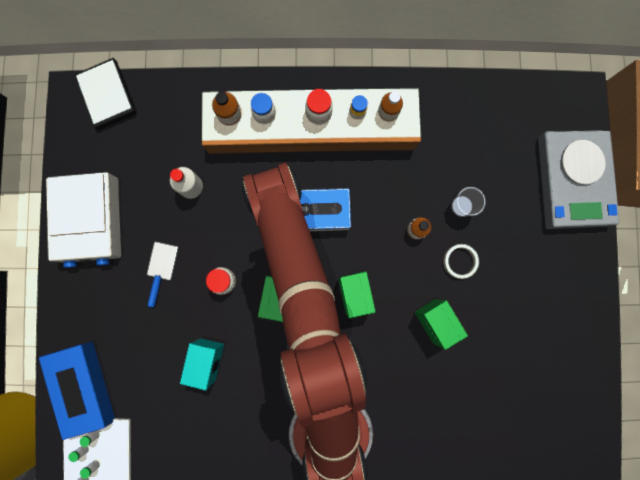

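Top view: carton's blue face at (326,209), square to the riser (front row ~146). Centre is about (0.588, 0.014), yaw about 90°. I open the fingers and go down on the robot side of it at x≈0.497.

```bash
python3 -m inch '[{"jaw":0.6,"dx":-0.5,"dy":-0.72,"dz":0,"rx":0,"ry":0,"rz":0},{"jaw":0.6,"dx":-0.5,"dy":-0.72,"dz":0,"rx":0,"ry":0,"rz":0},{"jaw":0.6,"dx":-0.5,"dy":-0.72,"dz":0,"rx":0,"ry":0,"rz":0},{"jaw":0.6,"dx":-0.5,"dy":-0.72,"dz":0,"rx":0,"ry":0,"rz":0},{"jaw":0.6,"dx":0,"dy":-0.72,"dz":0,"rx":0,"ry":0,"rz":0},{"jaw":0.6,"dx":0,"dy":0,"dz":0,"rx":0,"ry":0,"rz":0},{"jaw":0.6,"dx":0,"dy":0,"dz":0,"rx":0,"ry":0,"rz":0},{"jaw":0.6,"dx":0,"dy":0,"dz":0,"rx":0,"ry":0,"rz":0}]'
```

```text
time_s: 5.68
tcp_pos: [0.497, 0.0088, 0.1976]
orientation: [[-0.001, 0.006, 1.0], [0.001, 1.0, -0.006], [-1.0, 0.001, -0.001]]
wrist_force: [0.5, 0.6, -0.2]
width: 0.0513
```

```bash
python3 -m inch '[{"jaw":0.6,"dx":0,"dy":0.1,"dz":-0.8,"rx":0,"ry":0,"rz":0},{"jaw":0.6,"dx":0,"dy":0.1,"dz":-0.8,"rx":0,"ry":0,"rz":0},{"jaw":0.6,"dx":0,"dy":0,"dz":-0.8,"rx":0,"ry":0,"rz":0},{"jaw":0.6,"dx":0,"dy":0,"dz":-0.8,"rx":0,"ry":0,"rz":0},{"jaw":0.6,"dx":0,"dy":0,"dz":-0.8,"rx":0,"ry":0,"rz":0},{"jaw":0.6,"dx":0,"dy":0,"dz":-0.8,"rx":0,"ry":0,"rz":0},{"jaw":0.6,"dx":0,"dy":0,"dz":-0.8,"rx":0,"ry":0,"rz":0},{"jaw":0.6,"dx":0,"dy":0,"dz":0,"rx":0,"ry":0,"rz":0}]'
```

```text
time_s: 6.35
tcp_pos: [0.4942, 0.0159, 0.0262]
orientation: [[-0.009, 0.003, 1.0], [0.0, 1.0, -0.003], [-1.0, 0.0, -0.009]]
wrist_force: [-1.2, -0.1, -0.0]
width: 0.0511
```

```bash
python3 -m inch '[{"jaw":0.6,"dx":0.4,"dy":0,"dz":0,"rx":0,"ry":0,"rz":0},{"jaw":0.6,"dx":0.4,"dy":0,"dz":0,"rx":0,"ry":0,"rz":0},{"jaw":0.6,"dx":0.4,"dy":0,"dz":0,"rx":0,"ry":0,"rz":0},{"jaw":0.6,"dx":0.4,"dy":0,"dz":0,"rx":0,"ry":0,"rz":0},{"jaw":0.6,"dx":0.4,"dy":0,"dz":0,"rx":0,"ry":0,"rz":0},{"jaw":0.6,"dx":0.4,"dy":0,"dz":0,"rx":0,"ry":0,"rz":0},{"jaw":0.6,"dx":0.4,"dy":0,"dz":0,"rx":0,"ry":0,"rz":0},{"jaw":0.6,"dx":0.4,"dy":0,"dz":0,"rx":0,"ry":0,"rz":0}]'; python3 -m inch '[{"jaw":0.6,"dx":0.3,"dy":0,"dz":0,"rx":0,"ry":0,"rz":0},{"jaw":0.6,"dx":0.3,"dy":0,"dz":0,"rx":0,"ry":0,"rz":0}]'
python3 -c "
from h import *
save(camera('side'),'side5.png')"
```

```text
time_s: 7.02
tcp_pos: [0.5931, 0.0157, 0.0311]
orientation: [[-0.001, 0.004, 1.0], [0.001, 1.0, -0.004], [-1.0, 0.001, -0.001]]
wrist_force: [-1.0, 0.4, -0.5]
width: 0.0515
time_s: 7.18
tcp_pos: [0.6108, 0.0158, 0.0312]
orientation: [[-0.002, 0.004, 1.0], [0.001, 1.0, -0.004], [-1.0, 0.001, -0.002]]
wrist_force: [-2.1, -0.6, 2.3]
width: 0.0512
```

View pics/side5.png

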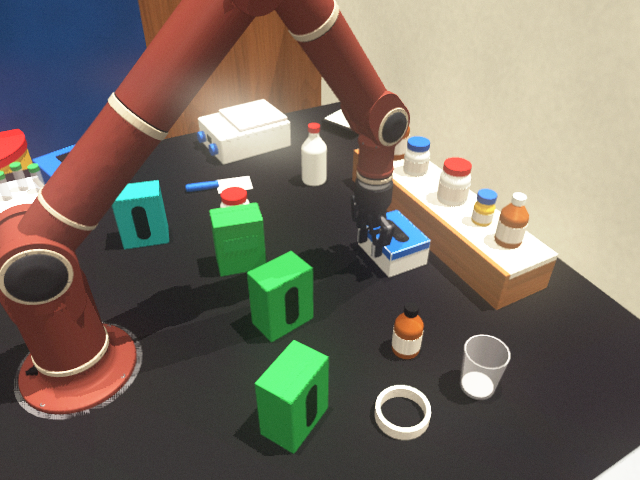

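The carton (398,245) moves squarely with the fingers and has a small gap to the riser left. I continue in small steps and watch the force.

```bash
python3 -m inch '[{"jaw":0.6,"dx":0.2,"dy":0,"dz":0,"rx":0,"ry":0,"rz":0},{"jaw":0.6,"dx":0.2,"dy":0,"dz":0,"rx":0,"ry":0,"rz":0},{"jaw":0.6,"dx":0.2,"dy":0,"dz":0,"rx":0,"ry":0,"rz":0},{"jaw":0.6,"dx":0.2,"dy":0,"dz":0,"rx":0,"ry":0,"rz":0},{"jaw":0.6,"dx":0.1,"dy":0,"dz":0,"rx":0,"ry":0,"rz":0}]'
python3 -m inch '[{"jaw":0.6,"dx":0.1,"dy":0,"dz":0,"rx":0,"ry":0,"rz":0},{"jaw":0.6,"dx":0.1,"dy":0,"dz":0,"rx":0,"ry":0,"rz":0}]'
python3 - <<'E'
from fit import *
np.set_printoptions(precision=4,suppress=True)
look([.70,.015,1.57],True,[.70,.015])
E
```

```text
time_s: 7.65
tcp_pos: [0.6388, 0.0145, 0.0305]
orientation: [[0.001, 0.006, 1.0], [0.0, 1.0, -0.006], [-1.0, 0.0, 0.001]]
wrist_force: [-2.8, 0.7, 1.9]
width: 0.0512
time_s: 7.82
tcp_pos: [0.6438, 0.0143, 0.0302]
orientation: [[-0.001, 0.006, 1.0], [-0.0, 1.0, -0.006], [-1.0, -0.0, -0.001]]
wrist_force: [-3.1, -0.2, 1.4]
width: 0.0512
top 0.46 [304.5, 162.8] (array([0.7112, 0.0191, 1.4037]), np.float64(0.9352447411355043))
side 0.59 [412.9, 244.9] (array([0.7082, 0.018 , 1.5342]), np.float64(0.35146100982497985))
both (array([0.7084, 0.0181, 1.5371]), np.float64(1.2868064298027608))
```

```bash
for i in 1; do python3 -m inch '[{"jaw":0.6,"dx":0.1,"dy":0,"dz":0,"rx":0,"ry":0,"rz":0},{"jaw":0.6,"dx":0.1,"dy":0,"dz":0,"rx":0,"ry":0,"rz":0}]' | grep -E 'tcp|force'; done; python3 -m inch '[{"jaw":0.6,"dx":0.1,"dy":0,"dz":0,"rx":0,"ry":0,"rz":0}]'| grep -E 'tcp|force'; python3 -m inch '[{"jaw":0.6,"dx":0.1,"dy":0,"dz":0,"rx":0,"ry":0,"rz":0}]'| grep -E 'tcp|force'
```

```text
tcp_pos: [0.6437, 0.0141, 0.0299]
wrist_force: [-17.9, 0.9, 13.7]
tcp_pos: [0.6436, 0.014, 0.0297]
wrist_force: [-24.4, -1.7, 19.8]
tcp_pos: [0.6435, 0.014, 0.0297]
wrist_force: [-29.0, -0.5, 23.5]
```

Firm stop at the board (force rose to 29 N, tool stopped). I back straight off.

```bash
python3 -m inch '[{"jaw":0.6,"dx":-0.3,"dy":0,"dz":0,"rx":0,"ry":0,"rz":0},{"jaw":0.6,"dx":-0.3,"dy":0,"dz":0,"rx":0,"ry":0,"rz":0},{"jaw":0.6,"dx":-0.6,"dy":0,"dz":0,"rx":0,"ry":0,"rz":0},{"jaw":0.6,"dx":-0.6,"dy":0,"dz":0,"rx":0,"ry":0,"rz":0},{"jaw":0.6,"dx":-0.6,"dy":0,"dz":0,"rx":0,"ry":0,"rz":0},{"jaw":0.6,"dx":-0.6,"dy":0,"dz":0,"rx":0,"ry":0,"rz":0},{"jaw":0.6,"dx":-0.6,"dy":0,"dz":0,"rx":0,"ry":0,"rz":0},{"jaw":0.6,"dx":-0.3,"dy":0,"dz":0,"rx":0,"ry":0,"rz":0}]'
python3 -m inch '[{"jaw":0.6,"dx":0,"dy":0,"dz":0.8,"rx":0,"ry":0,"rz":0},{"jaw":0.6,"dx":0,"dy":0,"dz":0.8,"rx":0,"ry":0,"rz":0},{"jaw":0.6,"dx":0,"dy":0,"dz":0.8,"rx":0,"ry":0,"rz":0},{"jaw":0.6,"dx":0,"dy":0,"dz":0.8,"rx":0,"ry":0,"rz":0},{"jaw":0.6,"dx":-0.2,"dy":0,"dz":0.8,"rx":0,"ry":0,"rz":0},{"jaw":0.6,"dx":-0.2,"dy":0,"dz":0.8,"rx":0,"ry":0,"rz":0},{"jaw":0.6,"dx":0,"dy":0,"dz":0,"rx":0,"ry":0,"rz":0},{"jaw":0.6,"dx":0,"dy":0,"dz":0,"rx":0,"ry":0,"rz":0}]'
python3 - <<'E'
from fit import *
np.set_printoptions(precision=4,suppress=True)
o=look([.71,.015,1.57],True,[.71,.015])
c=camera('top');t=c['frame'];save({'frame':cv2.resize(t[90:230,150:480],None,fx=2.4,fy=2.4,interpolation=cv2.INTER_CUBIC)},'top6.png')
for l,q in dict(amber=(415.9,227.5),jar=(217.6,280.6),wash=(184.8,182.3),tape=(448.9,264.6),beaker=(468.1,204.9),scoop=(160.2,265.9)).items():
    d=spotter.silhouettes(c,l);print(l,q,d[0]['xy'] if d else None)
c=camera('side');save({'frame':cv2.resize(c['frame'][120:320,280:560],None,fx=2.8,fy=2.8,interpolation=cv2.INTER_CUBIC)},'side6.png')
E
```

```text
time_s: 9.02
tcp_pos: [0.5376, 0.0144, 0.0305]
orientation: [[0.0, 0.006, 1.0], [0.0, 1.0, -0.006], [-1.0, 0.0, 0.0]]
wrist_force: [0.7, -0.9, 0.3]
width: 0.0512
time_s: 9.68
tcp_pos: [0.5286, 0.0145, 0.176]
orientation: [[0.006, 0.006, 1.0], [0.0, 1.0, -0.006], [-1.0, 0.0, 0.006]]
wrist_force: [-0.4, -0.8, -1.2]
width: 0.0512
top 0.68 [324.9, 166.6] (array([0.7057, 0.012 , 1.5827]), np.float64(0.04337977933451875))
side 0.69 [405.1, 238.1] (array([0.7082, 0.0186, 1.5343]), np.float64(0.045492328031915275))
both (array([0.7061, 0.0134, 1.5736]), np.float64(0.11320316440416722))
amber (415.9, 227.5) [417.6, 226.8]
jar (217.6, 280.6) [219.9, 283.7]
wash (184.8, 182.3) [184.3, 183.8]
tape (448.9, 264.6) [450.1, 251.6]
beaker (468.1, 204.9) [468.8, 203.9]
scoop (160.2, 265.9) [158.7, 265.6]
```

View pics/side6.png

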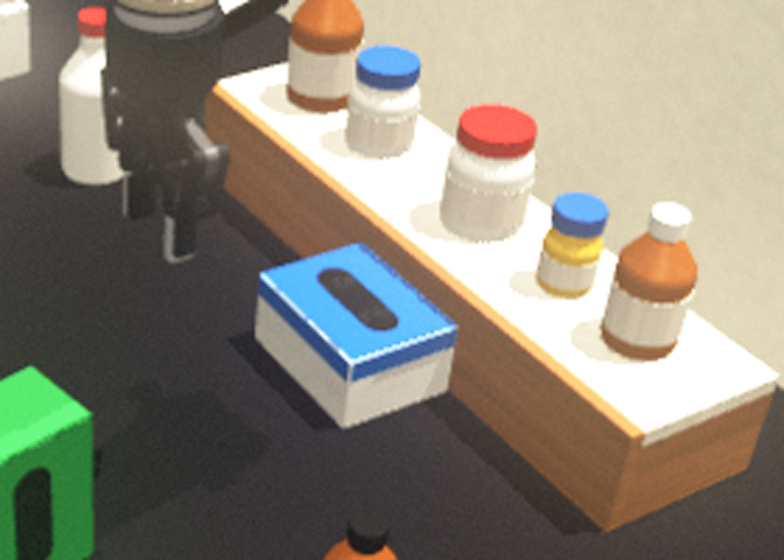

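View pics/top6.png

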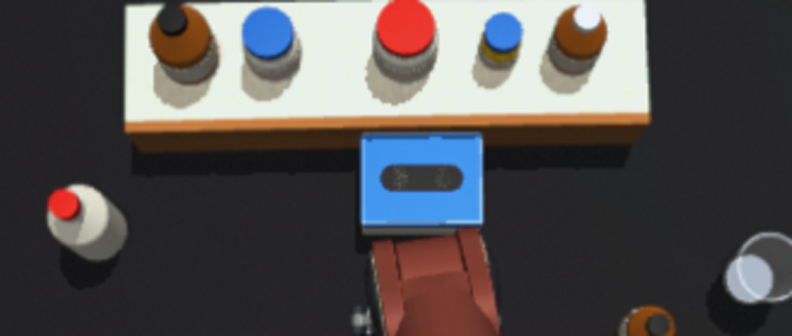

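Side view: the carton lies blue up against the board with no visible gap. Top view: its far edge runs along the riser front (crop row ~133). The gripper is clear, so I hand in.

```bash
python3 -c "
from h import *
job_done();s=status.get_state();print(s['time_s'],s['wrist_force'])"
```

```text
the job is handed in; nothing more can be done
the job is handed in; nothing more can be done
```

The carton is on its back, blue face up, with its long side flush against the riser front. I handed the job in at about 10 s of robot time, and no verdict was reported. I tipped it over by pushing the blue face with shut fingers. Then I pushed it forward with the two part-open fingers until the board stopped it, backed off and raised the gripper clear.

**Checks that agreed:**
- **Contact:** the tool stopped dead at the board while the force rose to about 29 N.
- **Position:** the carton's middle is about (0.706, 0.013), so its far edge is at x ≈ 0.756. The side camera puts the board at x ≈ 0.757.
- **Angle:** the carton is within about 0.02 rad of the riser in the fit using both cameras.
- **View:** the last side picture shows no visible gap.

**Checks that disagreed:**
- **Board position:** the top camera put the board's foot at x ≈ 0.775, about 18 mm farther. I put this down to shadow at the foot and trusted the contact and the side view instead.
- **Carton angle:** the side camera alone gave a carton angle about 0.04 rad off the two-camera fit, still under the 0.07 limit.
- **Tape:** the last detection of the tape roll was 13 px from the first one. The gripper stayed well away from it and an earlier top picture showed it in place, so I took this as a detector error. I did not check it again.

The other bystanders were within about 4 px of where they started.

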